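Couple the blue filter to the vacuum pump

ROBOT

A 6-joint arm with a two-finger parallel gripper is mounted at the origin on the work surface. World frame = base frame: x ahead of the robot, y to its left, z up, the work surface at z = 0. Lengths are in m, angles in rad, forces in N, time in s.
With the tool pointing down it reaches from about 0.375 to 0.975 m from the base axis. Payload 3.8 kg.
Tool frame: the origin (TCP) lies at the very end of the fingers, on their centre line; the grasp point (between the pads) lies 19 mm behind it; z points along the fingers, y is the direction in which the jaws open and shut (so a half turn about z gives the same grasp; the last joint's range is limited). The gripper opens to 85 mm and grips with 20 to 120 N. Pads are 22 mm wide; open, the fingers measure 114 mm over their backs; the gripper's body (76 mm by 85 mm) begins 54 mm behind the grasp point. The pads swing forward as they close: fully open they stand 13 mm farther back than shut.
Start: joints at [-0.037, 0.264, 1.604, -0, 1.274, -0.037], TCP at [0.675, -0, 0.231] pointing down, gripper open.
Joint ranges: [-2.63, 2.63], [-0.94, 2.18], [0.31, 2.57], [-1.31, 4.45], [0, 2.66], [-2.55, 2.55]. Speed limits (rad/s): [2.57, 2.57, 3.14, 3.14, 3.14, 3.14].

INTERFACE

Orientations are given as a rotation vector (axis times angle).
In Python, from workcell import status, read_camera, camera_info, order gives the robot as it stands.
- The arm moves only by the tool move_arm, never from a script. Its argument "deltas" is a list of rows, each a list of 3 entries, a list of its own where there are three numbers: the turn, a rotation vector about the world's x, y, z as a fraction of full scale, then the shift along the world's x, y, z as a fraction of full scale, then the closure, from -1 (fully open) to 1 (shut), so that 0 is half open. A call has 1 to 20 rows; each row is the pose to reach, as a shift and turn from the pose commanded when the call began; what a row does not reach only later rows make up. Full scale, the value 1, is 0.1 m for a shift and pi/2 rad for a turn. A row lasts 1/8 s, in which the tool goes at most 62.5 mm and 10.7 degrees, less where a joint would pass 70% of its speed; a pose out of reach is approached as far as the arm can. A call with a number of a shift or a turn outside -1 to 1 is refused whole. A call with a gripper value outside its range is refused whole. The fingers move at their own pace and stop on an object; "grip_force" is the grip in N (left out, the last holds). Time passes only in rows, so rows that repeat a pose let the fingers close. It gives the time, the measured TCP pose, the force and the opening at its end, in the units of the state.
- status.read_state(): the state, without advancing time (a new reading comes with each control period).
- read_camera(name): name is "scene" or "side" or "wrist"; returns (picture, depth): 480x640x3 uint8, red, green, blue; 480x640 float32, m along the optical axis (not along the pixel's ray), 0 where there is no reading.
- camera_info(name): a dict with "K" (3x3 intrinsics, pixels), "D" ([k1, k2, p1, p2, k3] as OpenCV has them; the pictures are not rectified), "R" (3x3) and "t" (3): a world point X has camera coordinates R X + t. Camera axes: x right, y down, z forward; pixel columns grow to the right and rows downward; lengths in m; the calibration is good to about 2 mm. A picture is of the moment at which its call begins: read the wrist's pose just before it. camera_info takes no time and is no camera call; for the wrist camera it gives the pose at the moment of the call.
- order.finish_job(): hands the job in, once; it reports no verdict.
The state is a dict: "time": time; "q": joint angles; "joint_vel": joint speeds; "joint_torque": joint torques, N m; "tool_pos": TCP position; "tcp_rot": TCP orientation; "wrist_force": force on the tool from outside, world axes, zero at the start; "torque": the same for the moment, N m; "width": opening from 0.0 (shut) to 1.0 (fully open).
Only numpy, scipy, OpenCV 4.12 (cv2) and the standard library are available. Lean on these libraries where they do the work, as an engineer would, in place of code of your own. Each camera call takes 0.05 s, during which the arm holds its last target. There are 200 camera calls.

TASK

Fit the blue filter cartridge from the rack into the quick coupler on top of the vacuum pump: first pull the coupler's sleeve back (down) until it catches and let go of it, then gently push the filter fully home so that the sleeve springs forward again and locks it, and let go. Do not ram the filter or force the sleeve, and leave the other filters and everything else on the table where they are.

Things in the scene. Friction and masses are not known exactly. Their poses are not given: they have to be found in the camera images.
- pump: Bench vacuum pump: cream box on a black base, 220 (x) by 160 (y) by 120 mm high, fixed. Origin: centre of its underside, z up; its front (gauge, vents) faces its -x. The upright quick coupler stands on its top 45 mm in front of the origin; behind the coupler a black catch housing (from 33 mm off the coupler's axis, 24 mm high) and a low black knob. The coupler's sides along the pump's y are free.
- mouth (a point): Point on the coupler's upright axis, 178 mm above the table, 58 mm above the pump's top, where its mouth would nominally lie. The coupler is screwed in by hand: its real mouth, with all its parts, lies anywhere up to 10 mm above or below this point, so feel for it. Mouth: open end of a steel core tube 26 mm outside, bore 18 mm, a lip funnelling from 23 to 18 mm in the top 2.5 mm.
- sleeve (a joint): How far the sleeve is pulled back, m: 0 = forward (up), growing downwards. Red knurled ring round the core, 36 mm outside, from 2 to 21 mm below the real mouth, with a steel flange 48 mm wide, 5 mm thick under it. Grip its sides from above and pull down, or push the flange: 5 to 10 N. Drawn back 10 mm it snaps under a catch and stays when let go; it springs forward by itself once a filter is fully home.
- stop (a joint): Black rubber stop ring under the sleeve: how far it is squashed, m; 0 = free. The sleeve meets it 11 mm back, just past the catch; it then pushes back with 10 N per mm more. Squashing it over 2.2 mm forces the coupler.
- poppet (a joint): The spring valve in the coupler's bore, 18 mm below the real mouth: how far it is pushed down, m; 0 = shut (empty coupler), about 0.0015 to 0.004 with a filter locked in. It resists the last 4 mm of the nipple's way with 2 to 6 N, and at about 1 mm before fully home it sets the sleeve free.
- filter_blue: The blue filter cartridge to fit: loose, upright in the rack, 0.10 to 0.20 kg. Origin: centre of the underside of its steel collar (34 mm in diameter, 5 mm high), z up, round about z. Above the collar the blue barrel, 30 mm in diameter, up to 50 mm, then a white cap 20 mm in diameter up to 56 mm. Grip it by the barrel from above, clear of the collar. Fully home, its collar rests on the real mouth.
- nipple_tip (a point): Lower end of the blue filter's steel nipple, 22 mm below its origin; 16 mm in diameter, tapered to 13 mm over the last 4 mm, grooved for the jaws. In the coupler, four jaws 4 to 8 mm below the real mouth bar the bore unless the sleeve is back; when the sleeve springs forward they close into the groove.
- filter_orange: Orange filter cartridge of the same shape, in the same rack: leave it there.
- filter_green: Green filter cartridge of the same shape, in the same rack: leave it there.
- rack: White rack block, 60 (x) by 215 (y) by 34 mm high, fixed to the table. Origin: centre of its underside. Three 21 mm through holes in a row along its y, at -70, 0 and 70 mm; the filters hang in them by their collars, in any order, so their origins lie 34 mm above the table.
- beaker: Glass beaker, 66 mm wide, 90 mm high, loose, behind the work area. Leave it.
- amber_bottle: Amber bottle, 60 mm wide, 130 mm high, loose. Leave it.
- steel_pot: Steel sample pot, 90 mm wide, 85 mm high, loose, on the left. Leave it.
- wrench: Steel wrench lying on the left of the table, loose. Leave it.
- screwdriver: Red-handled screwdriver lying on the right of the table, loose. Leave it.

How it is judged:
By the outcome, as a careful person would: the job done as asked, in the order asked, and still so for the second after the job is handed in, with the robot touching nothing.
It also fails if it takes over 58 s, if anything falls off the work surface, if the arm or the gripper's body presses on something with over 40 N, if the wrist force passes 120 N, or if a joint passes its speed limit or range.

## Working session

There is one attempt and no reset: what is moved stays moved. The work goes in short steps, Python scripts to look and compute and a tool call to move; the robot and the scene stay as the last step left them, time stands still between calls to the robot, and variables do not carry over. Pictures are saved under pics/ and viewed, about 8 in all and at most 12, crops included, and the job is handed in when it is done.

Besides the shell and the picture viewer there is one more tool, called after "Request:" by a JSON object that holds its "fn" and its "kwargs". move_arm: Moves the arm, as the interface text tells. Its arguments: {"type":"object","properties":{"deltas":{"type":"array","items":{"type":"array"}},"grip_force":{"type":"number"}},"required":["deltas"]}

```bash
mkdir -p pics; cat > h.py <<'E'
import numpy as np, cv2
from workcell import status, read_camera, camera_info, order
def shot(n):
    i=camera_info(n); im,d=read_camera(n); return im,d,i
def world(i,uv,depth):
    K=np.array(i["K"],float);D=np.array(i["D"],float)
    uv=np.array(uv,float).reshape(-1,1,2)
    n=cv2.undistortPoints(uv,K,D).reshape(-1,2)
    P=np.c_[n,np.ones(len(n))]*np.array(depth).reshape(-1,1)
    return (P-np.array(i["t"]).ravel())@np.array(i["R"])
def ray(i,uv,z):
    a=world(i,uv,np.ones(len(uv)));R=np.array(i["R"]);c=-R.T@np.array(i["t"]).ravel()
    d=a-c; return c+d*((z-c[2])/d[:,2])[:,None]
E
python3 - <<'E'
from h import *
a=[]
for n in("scene","side"):
    im,d,i=shot(n); cv2.imwrite(f"pics/{n}0.png",im[...,::-1]); np.savez(f"{n}0.npz",im=im,d=d); R=np.array(i["R"]);print(n,-R.T@np.array(i["t"]).ravel(),R[2])
print(status.read_state())
E
```

```text
scene [1.41819934 0.91894942 1.03889524] [-0.54579688 -0.58937864 -0.59559935]
side [-0.17073568  0.89105084  0.81022713] [ 0.57714114 -0.65079838 -0.49332501]
{'time': 0.1, 'q': array([-3.69314467e-02,  2.64696511e-01,  1.60525967e+00,  2.02704421e-05,
        1.27372873e+00, -3.69037382e-02]), 'joint_vel': array([-7.75684573e-04, -2.09240837e-03, -2.92989761e-03,  8.51906165e-04,
       -4.44526509e-05,  1.27572107e-04]), 'joint_torque': array([ 2.96398039e-04, -5.16707003e+01, -3.68589377e+01,  1.30520286e-05,
        6.22219843e-03,  5.24967299e-05]), 'tool_pos': array([6.74319536e-01, 8.81005387e-06, 2.30061941e-01]), 'tcp_rot': array([-2.22038494e+00, -2.22031019e+00,  2.21316798e-03]), 'wrist_force': array([ 0.56724584, -0.34214312, -0.28889371]), 'torque': array([ 0.01071848, -0.0266554 , -0.05887286]), 'width': 0.9986094760367867}
```

View pics/scene0.png

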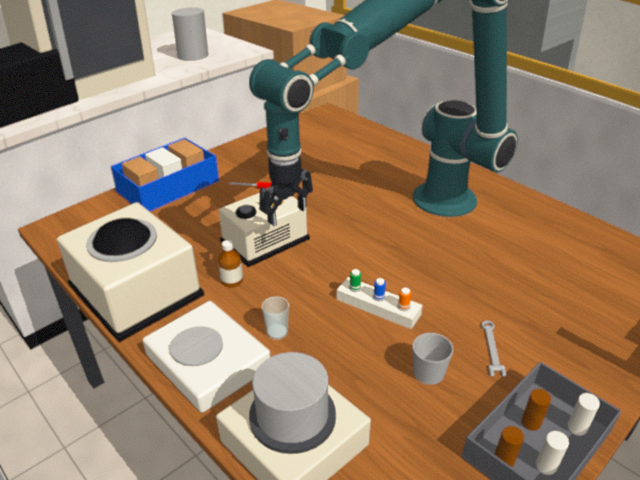

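View pics/side0.png

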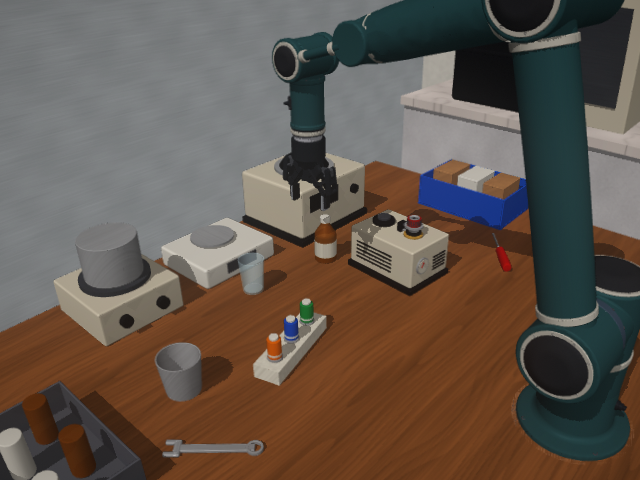

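The scene view shows the rack with its green, blue and orange filters at (356,280), (379,290) and (405,299). The side view shows the pump with its red sleeve at about (414,224). The scene view's look at the coupler is partly blocked by the gripper.

```bash
python3 - <<'E'
from h import *
for n in("scene","side"):
    z=np.load(f"{n}0.npz");im=z["im"];d=z["d"];i=camera_info(n)
    hsv=cv2.cvtColor(im,cv2.COLOR_RGB2HSV);H,S,V=cv2.split(hsv)
    def pts(m,box):
        v,u=np.nonzero(m&(d>0)); k=(u>box[0])&(u<box[2])&(v>box[1])&(v<box[3]);u,v=u[k],v[k]
        return u,v,world(i,np.c_[u,v],d[v,u])
    b={"scene":(320,250,440,330),"side":(240,280,340,390)}[n]
    for c,m in(("blue",(H>105)&(H<130)&(S>150)),("green",(H>45)&(H<85)&(S>120)),("orange",(H>5)&(H<20)&(S>200)&(V>180))):
        u,v,P=pts(m,b); print(n,c,len(u),P.mean(0).round(4),P.min(0).round(3),P.max(0).round(3),u.mean(),v.mean(),ray(i,[[u.mean(),v.mean()]],0.064).round(4))
    if n=="side":
        u,v,P=pts(((H<8)|(H>172))&(S>110)&(V>50),(395,205,435,245)); print("red",len(u),P.mean(0).round(4),P.min(0),P.max(0),(u.min(),u.max(),v.min(),v.max()))
        u,v,P=pts((V>0),(340,200,460,300)); k=(abs(P[:,2]-.12)<.006); Q=P[k][:,:2].astype(np.float32)
        print("top",k.sum(),cv2.minAreaRect(Q)); 
        o=cv2.resize(im[190:300,335:465],None,fx=5,fy=5,interpolation=cv2.INTER_CUBIC);cv2.imwrite("pics/pump.png",o[...,::-1])
    else:
        u,v,P=pts((V>0),(215,180,310,260)); k=(abs(P[:,2]-.12)<.006); Q=P[k][:,:2].astype(np.float32)
        print("top",k.sum(),cv2.minAreaRect(Q)); 
    u,v,P=pts((V>130)&(S<60),(320,250,440,330) if n=="scene" else (240,290,340,390)); k=abs(P[:,2]-.034)<.005
    print("rack",k.sum(),cv2.minAreaRect(P[k][:,:2].astype(np.float32)))
E
```

```text
scene blue 101 [0.5574 0.2076 0.0704] [0.543 0.192 0.052] [0.565 0.216 0.088] 379.23762376237624 289.2772277227723 [[0.5516 0.2029 0.064 ]]
scene green 103 [0.5747 0.1405 0.0713] [0.557 0.126 0.052] [0.583 0.149 0.09 ] 355.19417475728153 279.6504854368932 [[0.5683 0.1346 0.064 ]]
scene orange 99 [0.5337 0.2739 0.0693] [ 0.438  0.196 -0.003] [0.547 0.285 0.088] 405.5656565656566 297.969696969697 [[0.5289 0.2704 0.064 ]]
top 1249 ((0.629636287689209, -0.22851136326789856), (0.3049933910369873, 0.17701448500156403), 3.3138139247894287)
rack 1008 ((0.549769401550293, 0.1996973752975464), (0.06877047568559647, 0.21673071384429932), 14.338247299194336)
side blue 198 [0.5417 0.2066 0.0692] [0.532 0.188 0.041] [0.563 0.217 0.086] 290.7171717171717 328.27777777777777 [[0.5467 0.2017 0.064 ]]
side green 191 [0.5601 0.1396 0.068 ] [0.55  0.119 0.038] [0.579 0.15  0.086] 306.0785340314136 311.4188481675393 [[0.5641 0.1355 0.064 ]]
side orange 28 [0.5275 0.274  0.0822] [0.519 0.26  0.079] [0.542 0.281 0.085] 272.0 341.2857142857143 [[0.5449 0.2586 0.064 ]]
red 106 [ 0.5307 -0.2269  0.1568] [ 0.51130199 -0.53983885  0.00063307] [ 0.73650809 -0.20625106  0.1699058 ] (np.int64(407), np.int64(421), np.int64(214), np.int64(227))
top 1683 ((0.5767145752906799, -0.2302626520395279), (0.15654580295085907, 0.21579085290431976), 85.59407806396484)
rack 738 ((0.5478696823120117, 0.2016841620206833), (0.06196287274360657, 0.21643081307411194), 15.27468490600586)
```

View pics/pump.png

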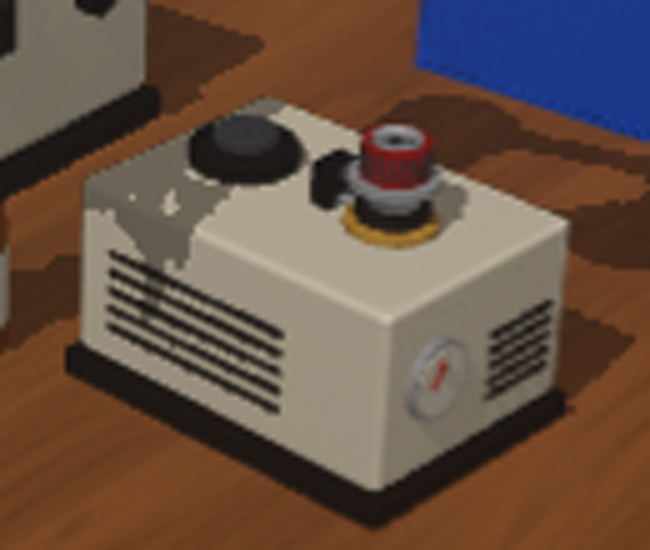

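The crop shows the coupler on the front half of the pump, red sleeve at crop (395,155), catch housing at (330,180) behind it and the sides along y free. The coupler axis is near (0.532,-0.227) with pump yaw about -4.4°. The rack centre, which holds blue, is near (0.549,0.201). I'll go above the coupler with the jaws along the pump's y.

Request:
{"fn": "move_arm", "kwargs": {"deltas": [[[0,0,-0.35],[-0.5,-0.76,0.5],-1],[[0,0,-0.35],[-0.5,-0.76,0.5],-1],[[0,0,-0.35],[-0.5,-0.76,0.5],-1],[[0,0,-0.35],[-0.5,-0.76,0.5],-1]]}}

```text
time: 0.6
tool_pos: [0.6246, -0.0764, 0.2812]
tcp_rot: [-2.74, -1.536, 0.0]
wrist_force: [-0.1, 0.6, -0.2]
width: 1.0
```

Request:
{"fn": "move_arm", "kwargs": {"deltas": [[[0,0,-0.35],[-0.5,-0.76,0],-1],[[0,0,-0.35],[-0.5,-0.76,0],-1],[[0,0,-0.35],[-0.5,-0.76,0],-1],[[0,0,-0.35],[-0.5,-0.76,0],-1]]}}

```text
time: 1.1
tool_pos: [0.5747, -0.1518, 0.2804]
tcp_rot: [-3.052, -0.74, 0.002]
wrist_force: [-0.8, 0.4, -0.1]
width: 0.998
```

Request:
{"fn": "move_arm", "kwargs": {"deltas": [[[0,0,-0.35],[-0.43,-0.75,0],-1],[[0,0,-0.35],[-0.43,-0.75,0],-1],[[0,0,-0.35],[-0.43,-0.75,0],-1],[[0,0,-0.35],[-0.43,-0.75,0],-1],[[0,0,-0.35],[-0.43,-0.75,0],-1],[[0,0,-0.35],[-0.43,-0.75,0],-1]]}}

```text
time: 1.85
tool_pos: [0.5323, -0.2264, 0.2811]
tcp_rot: [-3.139, 0.117, 0.0]
wrist_force: [-0.2, -0.6, 0.4]
width: 0.995
```

```bash
python3 - <<'E'
from h import *
s=status.read_state();print(s["time"],s["q"].round(3),s["tool_pos"],s["tcp_rot"],s["wrist_force"])
from scipy.spatial.transform import Rotation as Ro
print(Ro.from_rotvec(s["tcp_rot"]).as_matrix().round(3))
im,d,i=shot("wrist");np.savez("w0.npz",im=im,d=d,**{k:np.array(i[k]) for k in "KDRt"});cv2.imwrite("pics/w0.png",im[...,::-1])
R=np.array(i["R"]);print(-R.T@np.array(i["t"]).ravel(),R[2])
hsv=cv2.cvtColor(im,cv2.COLOR_RGB2HSV);H,S,V=cv2.split(hsv)
v,u=np.nonzero(((H<8)|(H>172))&(S>110)&(V>50));print(len(u),u.mean(),v.mean(),u.min(),u.max(),v.min(),v.max())
P=world(i,np.c_[u,v],d[v,u]);print(np.median(P,0),np.percentile(P,[3,97],axis=0))
E
```

```text
1.85 [-0.445  0.055  1.753  0.     1.334  1.2  ] [ 0.53227472 -0.22642371  0.28110237] [-3.13926686e+00  1.17342105e-01  4.36982537e-04] [-0.16412892 -0.56138254  0.35142234]
[[ 0.997 -0.075 -0.   ]
 [-0.075 -0.997  0.   ]
 [-0.    -0.    -1.   ]]
[ 0.61151909 -0.23288519  0.42276241] [-0.30561811  0.02338532 -0.95186695]
2801 442.03784362727595 276.8457693680828 292 546 201 335
[ 0.39664506 -0.42406154  0.02363115] [[ 0.35312179 -0.47911152  0.00879319]
 [ 0.55014232 -0.21330214  0.16835161]]
```

View pics/w0.png

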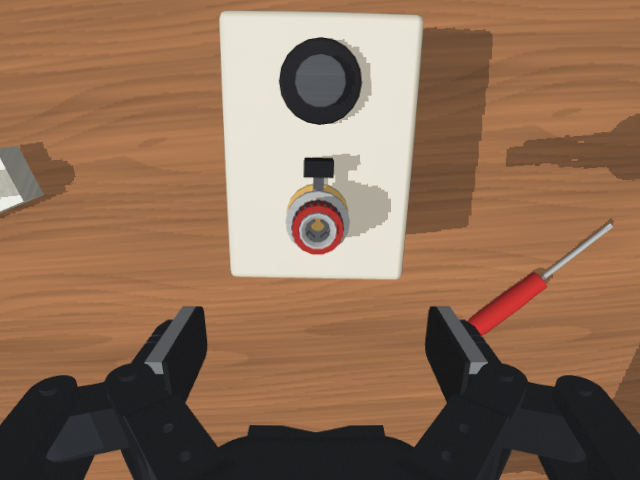

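The wrist view shows the coupler's mouth at about (318,230), the catch housing at (318,168) and the jaws along the free sides. I'll fit the ring and the mouth.

```bash
python3 - <<'E'
from h import *
z=np.load("w0.npz");im=z["im"];d=z["d"];i={k:z[k] for k in "KDRt"}
H,S,V=cv2.split(cv2.cvtColor(im,cv2.COLOR_RGB2HSV))
m=(((H<8)|(H>172))&(S>110)&(V>50)).astype(np.uint8);m[:,:270]=0;m[:,370:]=0
v,u=np.nonzero(m);P=world(i,np.c_[u,v],d[v,u]);print("red z pct",np.percentile(P[:,2],[5,25,50,75,90,97]).round(4))
zt=np.percentile(P[:,2],80)
c=max(cv2.findContours(m,0,1)[0],key=cv2.contourArea);
top=P[P[:,2]>zt-.003];print("top pts",len(top),cv2.minEnclosingCircle(top[:,:2].astype(np.float32)))
e=cv2.fitEllipse(c);print(e,ray(i,[e[0]],zt))
vv,uu=np.mgrid[200:262,285:352];vv=vv.ravel();uu=uu.ravel();Q=world(i,np.c_[uu,vv],d[vv,uu])
print("zmax",np.percentile(Q[:,2],[90,95,98,99.5]).round(4))
g=(Q[:,2]>zt+.001);print("core rim",g.sum(),cv2.minEnclosingCircle(Q[g][:,:2].astype(np.float32)),np.median(Q[g][:,2]))
vv,uu=np.mgrid[10:285:2,215:430:2];vv=vv.ravel();uu=uu.ravel();Q=world(i,np.c_[uu,vv],d[vv,uu]);k=abs(Q[:,2]-.12)<.004
print(np.median(Q[k][:,2]),cv2.minAreaRect(Q[k][:,:2].astype(np.float32)))
E
```

```text
red z pct [0.1594 0.1667 0.1672 0.1677 0.1681 0.1686]
top pts 868 ((0.5638618469238281, -0.23037762939929962), 0.04782326892018318)
((317.3054504394531, 228.21087646484375), (49.99645233154297, 51.194190979003906), 179.88418579101562) [[ 0.53514808 -0.22813056  0.16780603]]
zmax [0.1684 0.1692 0.1698 0.1705]
core rim 312 ((0.566204309463501, -0.23127909004688263), 0.04544321447610855) 0.1693979013432483
0.11898832307331922 ((0.5786685943603516, -0.23230339586734772), (0.14783817529678345, 0.2071043699979782), 84.60829162597656)
```

```bash
cat >> h.py <<'E'
def ringfit(im,d,i,c0,z0,z1,r=.025,fix=None):
    vv,uu=np.mgrid[0:480,0:640];vv=vv.ravel();uu=uu.ravel();Q=world(i,np.c_[uu,vv],d[vv,uu])
    k=(Q[:,2]>z0)&(Q[:,2]<z1)&(np.hypot(Q[:,0]-c0[0],Q[:,1]-c0[1])<r)
    return Q[k],np.c_[uu,vv][k]
E
python3 - <<'E'
from h import *
z=np.load("w0.npz");im=z["im"];d=z["d"];i={k:z[k] for k in "KDRt"}
for z0,z1 in((.165,.172),(.1685,.172),(.1462,.152)):
    Q,U=ringfit(im,d,i,(.5335,-.2275),z0,z1)
    c,r=cv2.minEnclosingCircle(Q[:,:2].astype(np.float32));print(len(Q),c,r,np.median(Q[:,2]),np.percentile(Q[:,:2],[0.5,99.5],axis=0).round(4).tolist())
# grey core rim by colour: low saturation bright inside red ring
E
```

```text
1632 (0.5340326428413391, -0.2279757857322693) 0.01858392171561718 0.16750405856607864 [[0.5168, -0.2451], [0.5513, -0.2105]]
380 (0.5339202284812927, -0.22811849415302277) 0.01730966567993164 0.1692251242024029 [[0.5192, -0.2417], [0.5486, -0.2131]]
1061 (0.5338377356529236, -0.22774164378643036) 0.024128369987010956 0.1484524896647772 [[0.517, -0.2511], [0.5574, -0.2045]]
```

Request:
{"fn": "move_arm", "kwargs": {"deltas": [[[0,0,0],[0.017,-0.016,0],0.0],[[0,0,0],[0.017,-0.016,-0.5],0.0],[[0,0,0],[0.017,-0.016,-0.96],0.0],[[0,0,0],[0.017,-0.016,-0.96],0.0],[[0,0,0],[0.017,-0.016,-0.96],0.0]], "grip_force": 20}}

```text
time: 2.52
tool_pos: [0.5347, -0.2291, 0.1869]
tcp_rot: [3.138, -0.123, 0.003]
wrist_force: [-0.3, 0.5, 0.2]
width: 0.496
```

```bash
python3 - <<'E'
from h import *
print(status.read_state()["tool_pos"])
im,d,i=shot("wrist");cv2.imwrite("pics/w1.png",im[...,::-1])
Q,U=ringfit(im,d,i,(.534,-.228),.165,.172)
if len(Q):print(len(Q),cv2.minEnclosingCircle(Q[:,:2].astype(np.float32)),np.median(Q[:,2]),np.percentile(Q[:,:2],[0.5,99.5],axis=0).round(4).tolist())
E
```

```text
[ 0.53468512 -0.22907739  0.18692411]
3583 ((0.5340077877044678, -0.2277761995792389), 0.018942665308713913) 0.16756391247376198 [[0.5164, -0.2452], [0.5514, -0.2108]]
```

View pics/w1.png

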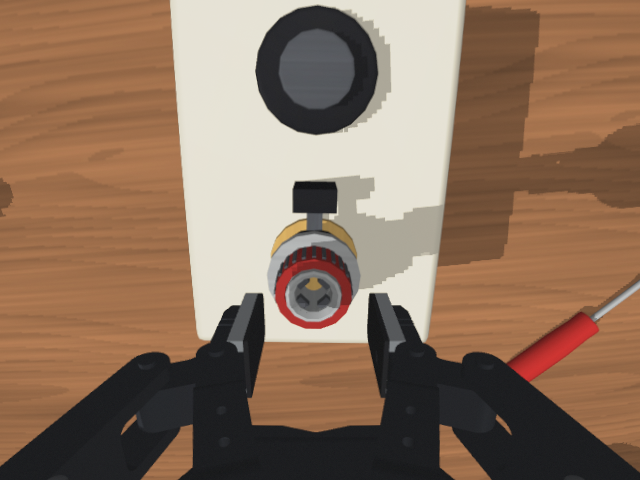

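The wrist view shows the jaws either side of the red ring (ring centre (313,296), jaws' middle about 316), so they are centred. I'll descend in small steps and feel for the flange.

Request:
{"fn": "move_arm", "kwargs": {"deltas": [[[0,0,0],[0,0.008,-0.1],0.0],[[0,0,0],[0,0.008,-0.2],0.0],[[0,0,0],[0,0.008,-0.3],0.0],[[0,0,0],[0,0.008,-0.32],0.0],[[0,0,0],[0,0.008,-0.32],0.0]]}}

```text
time: 3.2
tool_pos: [0.5335, -0.2277, 0.1528]
tcp_rot: [-3.139, 0.123, 0.001]
wrist_force: [0.0, -0.0, 0.3]
width: 0.501
```

Request:
{"fn": "move_arm", "kwargs": {"deltas": [[[0,0,0],[0,0,-0.02],0.0],[[0,0,0],[0,0,-0.03],0.0],[[0,0,0],[0,0,-0.03],0.0]]}}

```text
time: 3.58
tool_pos: [0.5338, -0.2278, 0.1504]
tcp_rot: [3.139, -0.123, 0.0]
wrist_force: [1.0, -0.4, 0.1]
width: 0.497
```

Request:
{"fn": "move_arm", "kwargs": {"deltas": [[[0,0,0],[0,0,-0.01],0.0],[[0,0,0],[0,0,-0.02],0.0],[[0,0,0],[0,0,-0.02],0.0]]}}

```text
time: 3.95
tool_pos: [0.5336, -0.2278, 0.1481]
tcp_rot: [-3.139, 0.123, 0.0]
wrist_force: [0.6, -0.2, -0.2]
width: 0.501
```

Request:
{"fn": "move_arm", "kwargs": {"deltas": [[[0,0,0],[0,0,-0.01],0.0],[[0,0,0],[0,0,-0.02],0.0],[[0,0,0],[0,0,-0.02],0.0]]}}

```text
time: 4.32
tool_pos: [0.5338, -0.2279, 0.1469]
tcp_rot: [3.139, -0.123, 0.001]
wrist_force: [-2.3, 0.9, 4.8]
width: 0.5
```

Request:
{"fn": "move_arm", "kwargs": {"deltas": [[[0,0,0],[0,0,-0.01],0.0],[[0,0,0],[0,0,-0.02],0.0],[[0,0,0],[0,0,-0.02],0.0]]}}

```text
time: 4.7
tool_pos: [0.5339, -0.2279, 0.1454]
tcp_rot: [3.139, -0.123, 0.001]
wrist_force: [-2.9, 1.3, 7.1]
width: 0.502
```

Request:
{"fn": "move_arm", "kwargs": {"deltas": [[[0,0,0],[0,0,-0.01],0.0],[[0,0,0],[0,0,-0.01],0.0]]}}

```text
time: 4.95
tool_pos: [0.5338, -0.2279, 0.1445]
tcp_rot: [3.139, -0.123, 0.001]
wrist_force: [-2.9, 1.5, 7.6]
width: 0.498
```

Request:
{"fn": "move_arm", "kwargs": {"deltas": [[[0,0,0],[0,0,-0.01],0.0],[[0,0,0],[0,0,-0.01],0.0]]}}

```text
time: 5.2
tool_pos: [0.5339, -0.2279, 0.1438]
tcp_rot: [3.139, -0.123, 0.001]
wrist_force: [-3.7, 1.7, 8.7]
width: 0.5
```

Request:
{"fn": "move_arm", "kwargs": {"deltas": [[[0,0,0],[0,0,-0.015],0.0],[[0,0,0],[0,0,-0.03],0.0],[[0,0,0],[0,0,-0.03],0.0]]}}

```text
time: 5.58
tool_pos: [0.5339, -0.2279, 0.1405]
tcp_rot: [3.139, -0.123, 0.001]
wrist_force: [-2.9, 1.0, 7.5]
width: 0.5
```

Request:
{"fn": "move_arm", "kwargs": {"deltas": [[[0,0,0],[0,0,-0.01],0.0],[[0,0,0],[0,0,-0.02],0.0],[[0,0,0],[0,0,-0.02],0.0]]}}

```text
time: 5.95
tool_pos: [0.5339, -0.2279, 0.1382]
tcp_rot: [3.139, -0.123, 0.001]
wrist_force: [-1.7, 0.2, 6.8]
width: 0.501
```

Request:
{"fn": "move_arm", "kwargs": {"deltas": [[[0,0,0],[0,0,-0.01],0.0],[[0,0,0],[0,0,-0.01],0.0]]}}

```text
time: 6.2
tool_pos: [0.5339, -0.2279, 0.1374]
tcp_rot: [3.139, -0.123, 0.001]
wrist_force: [-2.8, 1.4, 8.5]
width: 0.503
```

Request:
{"fn": "move_arm", "kwargs": {"deltas": [[[0,0,0],[0,0,-0.005],0.0],[[0,0,0],[0,0,-0.005],0.0]]}}

```text
time: 6.45
tool_pos: [0.5339, -0.2279, 0.137]
tcp_rot: [3.139, -0.123, 0.001]
wrist_force: [-4.5, 0.7, 7.9]
width: 0.502
```

Request:
{"fn": "move_arm", "kwargs": {"deltas": [[[0,0,0],[0,0,-0.005],0.0],[[0,0,0],[0,0,-0.005],0.0]]}}

```text
time: 6.7
tool_pos: [0.5339, -0.2279, 0.1365]
tcp_rot: [3.139, -0.123, 0.001]
wrist_force: [-3.1, 1.0, 7.7]
width: 0.499
```

Request:
{"fn": "move_arm", "kwargs": {"deltas": [[[0,0,0],[0,0,-0.005],0.0],[[0,0,0],[0,0,-0.005],0.0]]}}

```text
time: 6.95
tool_pos: [0.5339, -0.2279, 0.1362]
tcp_rot: [3.139, -0.123, 0.001]
wrist_force: [-3.4, 1.4, 9.2]
width: 0.5
```

```bash
python3 - <<'E'
from h import *
print(status.read_state()["tool_pos"])
im,d,i=shot("wrist");cv2.imwrite("pics/w2.png",im[150:480,150:490,::-1])
for z0,z1 in((.15,.163),(.164,.174)):
    Q,U=ringfit(im,d,i,(.534,-.228),z0,z1,.02)
    print(len(Q),np.percentile(Q[:,2],[5,25,50,75,95]).round(4))
E
```

```text
[ 0.53391461 -0.22789801  0.13618205]
4132 [0.1511 0.1542 0.156  0.1571 0.1621]
3615 [0.1646 0.1658 0.1678 0.1691 0.1699]
```

View pics/w2.png

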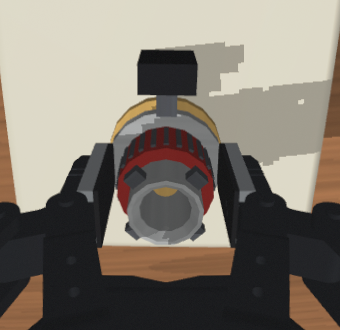

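The crop shows the sleeve well back, its red top about 10.5 mm lower, with the core and open jaws exposed. I'll back off and check that it stays.

Request:
{"fn": "move_arm", "kwargs": {"deltas": [[[0,0,0],[0,0,0.03],0.0],[[0,0,0],[0,0,0.1],0.0],[[0,0,0],[0,0,0.3],0.0],[[0,0,0],[0,0,0.6],0.0],[[0,0,0],[0,0,0.6],0.0],[[0,0,0],[0,0,0.6],0.0]]}}

```text
time: 7.75
tool_pos: [0.5337, -0.2278, 0.1949]
tcp_rot: [3.139, -0.123, 0.001]
wrist_force: [-0.7, 0.2, -0.3]
width: 0.503
```

```bash
python3 - <<'E'
from h import *
print(status.read_state()["tool_pos"],status.read_state()["wrist_force"])
im,d,i=shot("wrist")
H,S,V=cv2.split(cv2.cvtColor(im,cv2.COLOR_RGB2HSV))
Q,U=ringfit(im,d,i,(.534,-.228),.13,.19,.022)
r=((H<8)|(H>172))&(S>110)&(V>50)
k=r[U[:,1],U[:,0]];print("red",k.sum(),np.percentile(Q[k][:,2],[5,25,50,75,95]).round(4))
Q,U=ringfit(im,d,i,(.534,-.228),.168,.19,.02)
print("rim",len(Q),np.percentile(Q[:,2],[5,50,95]),cv2.minEnclosingCircle(Q[:,:2].astype(np.float32)),np.percentile(Q[:,:2],[0.5,99.5],axis=0).round(4).tolist())
E
```

```text
[ 0.53368093 -0.22777837  0.1949455 ] [-0.72864414  0.20671206 -0.30693987]
red 1272 [0.1466 0.1574 0.1582 0.1588 0.1595]
rim 852 [0.1681357  0.16906581 0.17015494] ((0.5337534546852112, -0.22786304354667664), 0.01322950329631567) [[0.5211, -0.2404], [0.5463, -0.2155]]
```

The sleeve stays back (red top 0.158 against 0.1675 before). The real mouth is at about z=0.1695, axis (0.5338,-0.2279). Now to the rack, with the jaws across it.

Request:
{"fn": "move_arm", "kwargs": {"deltas": [[[0,0,0.243],[0,0.3,0.5],-0.3],[[0,0,0.243],[0.03,0.86,0.5],-1],[[0,0,0.243],[0.03,0.86,0.5],-1]]}}

```text
time: 8.18
tool_pos: [0.5364, -0.1388, 0.2442]
tcp_rot: [-3.103, -0.481, 0.001]
wrist_force: [0.5, -0.6, -0.7]
width: 1.002
```

Request:
{"fn": "move_arm", "kwargs": {"deltas": [[[0,0,0.243],[0.03,0.5,0],-1],[[0,0,0.243],[0.03,0.86,0],-1],[[0,0,0.243],[0.03,0.86,0],-1]]}}

```text
time: 8.55
tool_pos: [0.5388, -0.0544, 0.2432]
tcp_rot: [-2.957, -1.058, 0.004]
wrist_force: [-0.9, 0.3, 0.9]
width: 0.999
```

Request:
{"fn": "move_arm", "kwargs": {"deltas": [[[0,0,0.243],[0.03,0.5,0],-1],[[0,0,0.243],[0.03,0.86,0],-1],[[0,0,0.243],[0.03,0.86,0],-1]]}}

```text
time: 8.93
tool_pos: [0.5423, 0.0307, 0.2436]
tcp_rot: [-2.704, -1.597, 0.003]
wrist_force: [-0.3, -0.3, -0.1]
width: 1.001
```

Request:
{"fn": "move_arm", "kwargs": {"deltas": [[[0,0,0.243],[0.03,0.5,0],-1],[[0,0,0.243],[0.03,0.86,0],-1],[[0,0,0.243],[0.03,0.86,0],-1]]}}

```text
time: 9.3
tool_pos: [0.5457, 0.1162, 0.2439]
tcp_rot: [-2.354, -2.08, 0.002]
wrist_force: [0.6, -1.1, -0.1]
width: 0.998
```

Request:
{"fn": "move_arm", "kwargs": {"deltas": [[[0,0,0.243],[0.03,0.5,0],-1],[[0,0,0.243],[0.03,0.86,0],-1],[[0,0,0.243],[0.03,0.86,0],-1],[[0,0,0.243],[0.03,0.86,0],-1],[[0,0,0.243],[0.03,0.86,0],-1]]}}

```text
time: 9.93
tool_pos: [0.5489, 0.2004, 0.2446]
tcp_rot: [1.92, 2.486, -0.001]
wrist_force: [-0.2, 0.2, 0.1]
width: 1.001
```

```bash
python3 - <<'E'
from h import *
s=status.read_state();print(s["time"],s["tool_pos"],s["tcp_rot"],s["q"].round(2))
im,d,i=shot("wrist");cv2.imwrite("pics/w3.png",im[...,::-1])
H,S,V=cv2.split(cv2.cvtColor(im,cv2.COLOR_RGB2HSV))
Q,U=ringfit(im,d,i,(.549,.201),.02,.2,.05)
m=((H>105)&(H<130)&(S>150))[U[:,1],U[:,0]]
print("blue",m.sum(),Q[m].mean(0) if m.any() else 0)
w=(Q[:,2]>.085)&(np.hypot(Q[:,0]-.549,Q[:,1]-.201)<.03); A=Q[w]; print("cap",len(A),np.percentile(A[:,2],[5,50,95]).round(4),cv2.minEnclosingCircle(A[:,:2].astype(np.float32)))
for t in(.0815,):
  A=Q[(abs(Q[:,2]-.084)<.003)];print("shoulder",len(A),cv2.minEnclosingCircle(A[:,:2].astype(np.float32)))
vv,uu=np.mgrid[0:480:2,0:640:2];vv=vv.ravel();uu=uu.ravel();P=world(i,np.c_[uu,vv],d[vv,uu])
k=(abs(P[:,2]-.034)<.004)&(S[vv,uu]<60)&(V[vv,uu]>120);print(cv2.minAreaRect(P[k][:,:2].astype(np.float32)))
E
```

```text
9.925 [0.54891876 0.20037098 0.24457358] [ 1.92023978e+00  2.48607821e+00 -1.20606910e-03] [ 0.31  0.09  1.79 -0.    1.27  0.05]
blue 595 [0.54873668 0.20561601 0.07899435]
cap 471 [0.0875 0.0889 0.09  ] ((0.5508517622947693, 0.2001456916332245), 0.010533984750509262)
shoulder 515 ((0.550018846988678, 0.19983609020709991), 0.014945128932595253)
((0.6909196376800537, 0.12668991088867188), (0.31990253925323486, 0.4406907558441162), 80.78168487548828)
```

View pics/w3.png

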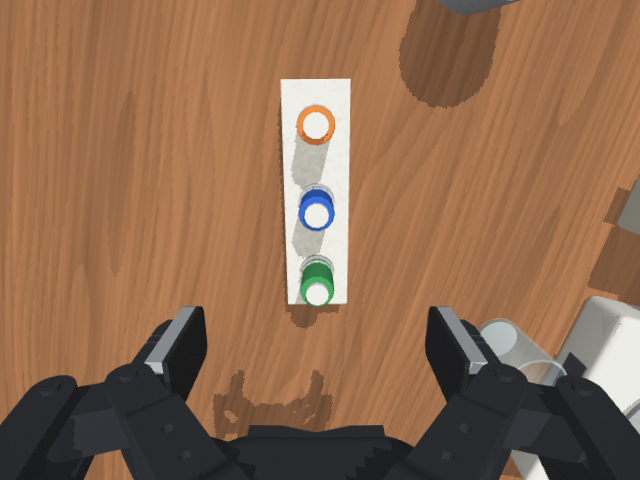

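The view shows orange at (316,125), blue at (317,213) and green at (317,292) in the rack, with nothing near the jaws. Blue's axis is at (0.5505,0.200). I'll descend and grip.

Request:
{"fn": "move_arm", "kwargs": {"deltas": [[[0,0,0],[0.015,-0.004,-0.3],-0.5],[[0,0,0],[0.015,-0.004,-0.7],-0.5],[[0,0,0],[0.015,-0.004,-1],-0.5],[[0,0,0],[0.015,-0.004,-1],-0.5]]}}

```text
time: 10.48
tool_pos: [0.5479, 0.2002, 0.1418]
tcp_rot: [-1.916, -2.485, 0.009]
wrist_force: [-0.6, 0.2, 0.1]
width: 0.749
```

Request:
{"fn": "move_arm", "kwargs": {"deltas": [[[0,0,0],[0,0,-0.3],-0.5],[[0,0,0],[0,0,-0.6],-0.5],[[0,0,0],[0,0,-0.9],-0.5],[[0,0,0],[0,0,-0.97],-0.5],[[0,0,0],[0,0,-0.97],-0.5]]}}

```text
time: 11.1
tool_pos: [0.5511, 0.2019, 0.0489]
tcp_rot: [1.916, 2.489, 0.002]
wrist_force: [0.2, -0.5, -0.2]
width: 0.749
```

Request:
{"fn": "move_arm", "kwargs": {"deltas": [[[0,0,0],[0,0,0],0.1],[[0,0,0],[0,0,0],0.2],[[0,0,0],[0,0,0],0.6],[[0,0,0],[0,0,0],1],[[0,0,0],[0,0,0],1],[[0,0,0],[0,0,0],1]], "grip_force": 35}}

```text
time: 11.85
tool_pos: [0.551, 0.2021, 0.0492]
tcp_rot: [1.915, 2.489, 0.002]
wrist_force: [-1.8, -0.9, 6.2]
width: 0.341
```

Request:
{"fn": "move_arm", "kwargs": {"deltas": [[[0,0,0],[0,0,0.05],1],[[0,0,0],[0,0,0.2],1],[[0,0,0],[0,0,0.4],1],[[0,0,0],[0,0,0.6],1],[[0,0,0],[0,0,0.8],1],[[0,0,0],[0,0,1],1],[[0,0,0],[0,0,1],1]]}}

```text
time: 12.72
tool_pos: [0.552, 0.2024, 0.1508]
tcp_rot: [1.914, 2.488, 0.007]
wrist_force: [0.0, 0.6, -1.8]
width: 0.343
```

Request:
{"fn": "move_arm", "kwargs": {"deltas": [[[0,0,0],[0,0,0.3],1],[[0,0,0],[0,0,0.6],1],[[0,0,0],[0,0,1],1],[[0,0,0],[0,0,1],1],[[0,0,0],[0,0,1],1]]}}

```text
time: 13.35
tool_pos: [0.5494, 0.2016, 0.2463]
tcp_rot: [-1.915, -2.489, 0.003]
wrist_force: [-0.9, -0.6, -2.0]
width: 0.338
```

```bash
python3 - <<'E'
from h import *
from scipy.spatial.transform import Rotation as Ro
s=status.read_state();T=s["tool_pos"];print(s["time"],T,s["wrist_force"],s["torque"],s["width"])
im,d,i=shot("wrist");cv2.imwrite("pics/w4.png",im[...,::-1])
for n in("side","scene"):
    im,d,i=shot(n)
    H,S,V=cv2.split(cv2.cvtColor(im,cv2.COLOR_RGB2HSV))
    Q,U=ringfit(im,d,i,T[:2],T[2]-.05,T[2]+.06,.035)
    b=((H>105)&(H<130)&(S>120))[U[:,1],U[:,0]];print(n,"blue",b.sum(),np.percentile(Q[b],[3,97],axis=0).round(4) if b.any() else 0)
    lo=Q[Q[:,2]<T[2]-.005];
    if len(lo):print("low z",len(lo),np.percentile(lo[:,2],[1,50,99]).round(4)); 
    for za in np.arange(T[2]-.05,T[2],.005):
        A=Q[(Q[:,2]>=za)&(Q[:,2]<za+.005)]
        if len(A)>2:print(round(za-T[2],4),len(A),A[:,:2].mean(0).round(4),(np.ptp(A[:,:2],axis=0)).round(4))
    if n=="side": cv2.imwrite("pics/s4.png",cv2.resize(im[100:420,160:480],None,fx=1.8,fy=1.8)[...,::-1])
E
```

```text
13.35 [0.54941724 0.20156053 0.24625246] [-0.93905461 -0.6319476  -1.96745397] [ 0.01474372 -0.01595833 -0.02726892] 0.3382035553561508
side blue 210 [[0.5347 0.2007 0.2373]
 [0.5587 0.2147 0.2801]]
low z 138 [0.2084 0.2326 0.2411]
-0.04 7 [0.5456 0.2008] [0.0047 0.0122]
-0.035 18 [0.5458 0.2033] [0.0113 0.012 ]
-0.03 22 [0.5471 0.202 ] [0.0143 0.015 ]
-0.025 5 [0.5454 0.2025] [0.0052 0.0043]
-0.02 5 [0.5411 0.2059] [0.0132 0.0202]
-0.015 53 [0.5416 0.2068] [0.029  0.0277]
-0.01 28 [0.5419 0.2081] [0.0254 0.0197]
-0.005 28 [0.5427 0.2088] [0.0348 0.0179]
scene blue 67 [[0.5325 0.2033 0.2377]
 [0.5618 0.2166 0.2815]]
low z 84 [0.2096 0.233  0.2409]
-0.04 4 [0.5521 0.1994] [0.0062 0.0114]
-0.035 7 [0.5521 0.2043] [0.0083 0.0055]
-0.03 13 [0.5517 0.2037] [0.0105 0.0134]
-0.025 4 [0.5563 0.2038] [0.006  0.0074]
-0.02 3 [0.5522 0.2119] [0.0089 0.0063]
-0.015 35 [0.5564 0.2063] [0.0316 0.0299]
-0.01 18 [0.5566 0.2084] [0.0209 0.0209]
-0.005 13 [0.5552 0.2113] [0.0246 0.0149]
```

View pics/w4.png

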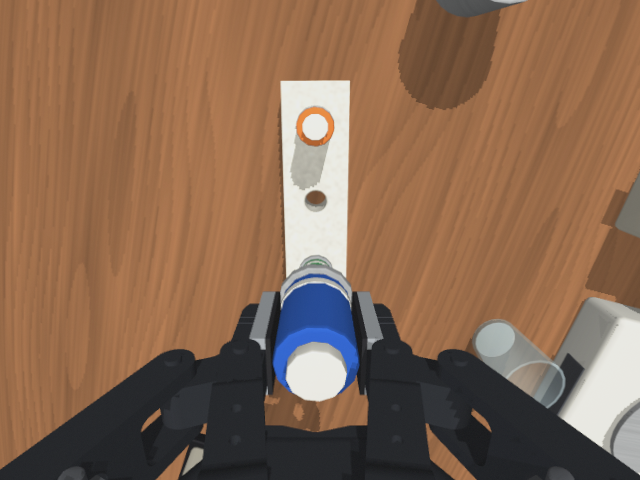

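The filter is held upright by the barrel, collar visible below the jaws at (316,280). The rack hole is empty and the other filters haven't moved. I'll carry it over the coupler.

Request:
{"fn": "move_arm", "kwargs": {"deltas": [[[0,0,0],[-0.01,-0.2,0],1],[[0,0,0],[-0.03,-0.5,0],1],[[0,0,0],[-0.04,-0.9,0],1]]}}

```text
time: 13.88
tool_pos: [0.5455, 0.1104, 0.2468]
tcp_rot: [-1.914, -2.49, 0.002]
wrist_force: [0.4, 0.1, -1.7]
width: 0.338
```

Request:
{"fn": "move_arm", "kwargs": {"deltas": [[[0,0,0],[-0.01,-0.3,0],1],[[0,0,0],[-0.03,-0.6,0],1],[[0,0,0],[-0.04,-0.9,0],1]]}}

```text
time: 14.25
tool_pos: [0.5413, 0.0198, 0.247]
tcp_rot: [-1.916, -2.489, 0.002]
wrist_force: [-0.8, 0.1, -1.3]
width: 0.341
```

Request:
{"fn": "move_arm", "kwargs": {"deltas": [[[0,0,0],[-0.01,-0.3,0],1],[[0,0,0],[-0.03,-0.6,0],1],[[0,0,0],[-0.04,-0.9,0],1]]}}

```text
time: 14.62
tool_pos: [0.5371, -0.0701, 0.247]
tcp_rot: [-1.916, -2.489, 0.002]
wrist_force: [0.3, -0.9, -2.1]
width: 0.34
```

Request:
{"fn": "move_arm", "kwargs": {"deltas": [[[0,0,0],[-0.01,-0.3,0],1],[[0,0,0],[-0.03,-0.6,0],1],[[0,0,0],[-0.04,-0.9,0],1]]}}

```text
time: 15.0
tool_pos: [0.533, -0.16, 0.247]
tcp_rot: [-1.916, -2.488, 0.001]
wrist_force: [0.2, 0.2, -1.2]
width: 0.344
```

Request:
{"fn": "move_arm", "kwargs": {"deltas": [[[0,0,0],[0,-0.3,0],1],[[0,0,0],[0,-0.6,0],1],[[0,0,0],[0,-0.675,0],1],[[0,0,0],[0,-0.675,0],1],[[0,0,0],[0,-0.675,0],1],[[0,0,0],[0,-0.675,0],1]]}}

```text
time: 15.75
tool_pos: [0.5342, -0.2248, 0.2478]
tcp_rot: [-1.914, -2.491, -0.0]
wrist_force: [0.2, 0.2, -1.5]
width: 0.341
```

```bash
cat > m.py <<'E'
from h import *
s=status.read_state();T=s["tool_pos"];print(s["time"],T.round(4),s["wrist_force"].round(2))
im,d,i=shot("wrist");cv2.imwrite("pics/w5.png",im[...,::-1])
H,S,V=cv2.split(cv2.cvtColor(im,cv2.COLOR_RGB2HSV))
Q,U=ringfit(im,d,i,T[:2],T[2]+.025,T[2]+.06,.03)
w=((S<60)&(V>140))[U[:,1],U[:,0]];A=Q[w];zt=np.percentile(A[:,2],80);A=A[A[:,2]>zt-.003]
print("cap",len(A),zt,cv2.minEnclosingCircle(A[:,:2].astype(np.float32)),np.percentile(A[:,:2],[1,99],axis=0).mean(0))
# shoulder blue ring top
b=((H>105)&(H<130)&(S>120))[U[:,1],U[:,0]];B=Q[b];zb=np.percentile(B[:,2],97);B=B[B[:,2]>zb-.003]
print("barrel top",zb,cv2.minEnclosingCircle(B[:,:2].astype(np.float32)))
Q,U=ringfit(im,d,i,(.5338,-.2279),.12,.175,.025)
print("coupler pts",len(Q), np.percentile(Q[:,2],[5,50,95]) if len(Q) else 0)
for n in("side","scene"):
    im,d,i=shot(n)
    for za in(.035,.031,.027):   # nipple slices
        Q,U=ringfit(im,d,i,T[:2],T[2]-za-.002,T[2]-za+.002,.025)
        if len(Q)>2:
            a=np.array(i["t"]).ravel();R=np.array(i["R"]);print(n,-za,len(Q),Q[:,:2].mean(0).round(4))
    if n=="side":cv2.imwrite("pics/s5.png",cv2.resize(im[150:300,335:485],None,fx=4,fy=4,interpolation=cv2.INTER_CUBIC)[...,::-1])
E
python3 m.py
```

```text
15.75 [ 0.5342 -0.2248  0.2478] [ 0.17  0.17 -1.46]
cap 2679 0.2879080463483453 ((0.5335473418235779, -0.221525639295578), 0.02115495130419731) [ 0.53534285 -0.22588336]
barrel top 0.2823799748644044 ((0.535365104675293, -0.2263457030057907), 0.015153086744248867)
coupler pts 4012 [0.12393627 0.15200631 0.16912245]
side -0.035 6 [ 0.5327 -0.2238]
side -0.031 7 [ 0.5304 -0.2212]
side -0.027 14 [ 0.5303 -0.2238]
scene -0.035 7 [ 0.5359 -0.2234]
scene -0.031 6 [ 0.5371 -0.2269]
scene -0.027 5 [ 0.5386 -0.2178]
```

View pics/s5.png

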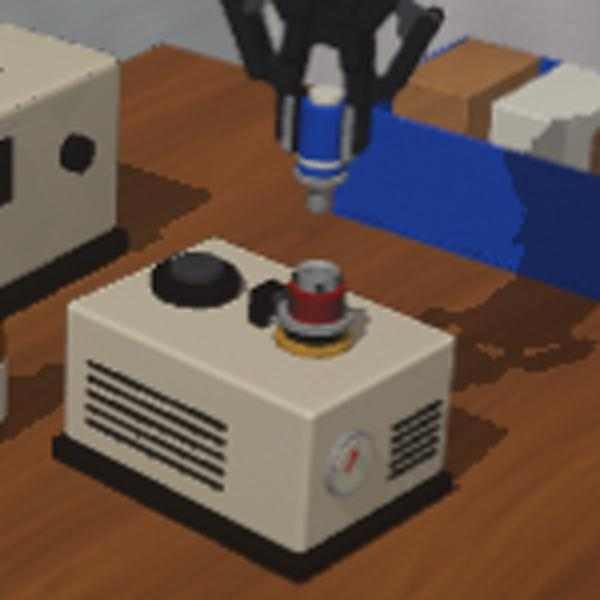

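The crop shows the filter upright above the coupler, with the sleeve still back and the core exposed. Shift needed: -1.4 mm in x, -1.7 mm in y. I'll come down to just above the mouth.

Request:
{"fn": "move_arm", "kwargs": {"deltas": [[[0,0,0],[-0.014,-0.017,-0.1],1],[[0,0,0],[-0.014,-0.017,-0.2],1],[[0,0,0],[-0.014,-0.017,-0.3],1],[[0,0,0],[-0.014,-0.017,-0.36],1],[[0,0,0],[-0.014,-0.017,-0.36],1],[[0,0,0],[-0.014,-0.017,-0.36],1]]}}

```text
time: 16.65
tool_pos: [0.533, -0.2275, 0.212]
tcp_rot: [1.916, 2.489, 0.0]
wrist_force: [0.8, 0.4, -0.6]
width: 0.341
```

```bash
python3 m.py
```

```text
16.65 [ 0.533  -0.2275  0.212 ] [ 0.82  0.4  -0.57]
cap 2645 0.25217127962656893 ((0.5322338938713074, -0.21997156739234924), 0.01976514793932438) [ 0.53423607 -0.22875417]
barrel top 0.24667160515101885 ((0.5338791012763977, -0.2288512885570526), 0.01509273424744606)
coupler pts 4435 [0.12385807 0.14903102 0.16886132]
side -0.035 7 [ 0.531  -0.2272]
side -0.031 9 [ 0.5312 -0.2266]
side -0.027 14 [ 0.5311 -0.229 ]
scene -0.035 4 [ 0.5361 -0.2285]
scene -0.031 5 [ 0.5359 -0.2227]
scene -0.027 9 [ 0.5339 -0.2274]
```

Request:
{"fn": "move_arm", "kwargs": {"deltas": [[[0,0,0],[-0.001,0.007,-0.02],1],[[0,0,0],[-0.001,0.007,-0.04],1],[[0,0,0],[-0.001,0.007,-0.06],1],[[0,0,0],[-0.001,0.007,-0.07],1],[[0,0,0],[-0.001,0.007,-0.07],1]]}}

```text
time: 17.42
tool_pos: [0.5326, -0.2267, 0.2046]
tcp_rot: [-1.916, -2.49, 0.0]
wrist_force: [-0.6, -0.1, -1.5]
width: 0.344
```

Request:
{"fn": "move_arm", "kwargs": {"deltas": [[[0,0,0],[0,0,-0.01],1],[[0,0,0],[0,0,-0.02],1],[[0,0,0],[0,0,-0.03],1],[[0,0,0],[0,0,-0.03],1]]}}

```text
time: 17.92
tool_pos: [0.5326, -0.2267, 0.2016]
tcp_rot: [-1.916, -2.49, 0.0]
wrist_force: [0.2, -1.0, -2.5]
width: 0.338
```

Request:
{"fn": "move_arm", "kwargs": {"deltas": [[[0,0,0],[0,0,-0.01],1],[[0,0,0],[0,0,-0.02],1],[[0,0,0],[0,0,-0.03],1],[[0,0,0],[0,0,-0.03],1]]}}

```text
time: 18.42
tool_pos: [0.5326, -0.2267, 0.1986]
tcp_rot: [-1.916, -2.49, 0.0]
wrist_force: [-0.1, 0.5, -2.2]
width: 0.342
```

Request:
{"fn": "move_arm", "kwargs": {"deltas": [[[0,0,0],[0,0,-0.015],1],[[0,0,0],[0,0,-0.03],1],[[0,0,0],[0,0,-0.045],1],[[0,0,0],[0,0,-0.045],1]]}}

```text
time: 18.92
tool_pos: [0.5326, -0.2266, 0.194]
tcp_rot: [-1.915, -2.49, 0.0]
wrist_force: [0.0, 0.6, -2.0]
width: 0.34
```

Request:
{"fn": "move_arm", "kwargs": {"deltas": [[[0,0,0],[0,0,-0.01],1],[[0,0,0],[0,0,-0.02],1],[[0,0,0],[0,0,-0.03],1],[[0,0,0],[0,0,-0.03],1]]}}

```text
time: 19.42
tool_pos: [0.5326, -0.2267, 0.1911]
tcp_rot: [-1.916, -2.49, 0.0]
wrist_force: [0.0, -0.3, -1.4]
width: 0.343
```

Request:
{"fn": "move_arm", "kwargs": {"deltas": [[[0,0,0],[0,0,-0.01],1],[[0,0,0],[0,0,-0.02],1],[[0,0,0],[0,0,-0.02],1]]}}

```text
time: 19.8
tool_pos: [0.5328, -0.2267, 0.1896]
tcp_rot: [1.916, 2.49, -0.0]
wrist_force: [-0.9, 0.2, -0.4]
width: 0.342
```

Request:
{"fn": "move_arm", "kwargs": {"deltas": [[[0,0,0],[0,0,-0.005],1],[[0,0,0],[0,0,-0.015],1],[[0,0,0],[0,0,-0.015],1]]}}

```text
time: 20.18
tool_pos: [0.5328, -0.2268, 0.1881]
tcp_rot: [1.916, 2.49, 0.0]
wrist_force: [-1.0, -0.4, 2.9]
width: 0.338
```

Request:
{"fn": "move_arm", "kwargs": {"deltas": [[[0,0,0],[0,0,-0.005],1],[[0,0,0],[0,0,-0.01],1],[[0,0,0],[0,0,-0.01],1]]}}

```text
time: 20.55
tool_pos: [0.5328, -0.2267, 0.1864]
tcp_rot: [1.916, 2.49, 0.0]
wrist_force: [0.3, 0.4, 0.6]
width: 0.338
```

Request:
{"fn": "move_arm", "kwargs": {"deltas": [[[0,0,0],[0,0,-0.005],1],[[0,0,0],[0,0,-0.01],1],[[0,0,0],[0,0,-0.01],1]]}}

```text
time: 20.92
tool_pos: [0.5328, -0.2267, 0.1857]
tcp_rot: [1.916, 2.49, 0.0]
wrist_force: [-0.4, -0.4, 0.4]
width: 0.34
```

```bash
cat > c.py <<'E'
from h import *
s=status.read_state();print(s["time"],s["tool_pos"].round(4),s["wrist_force"].round(2))
for n in("wrist","side"):
    im,d,i=shot(n);H,S,V=cv2.split(cv2.cvtColor(im,cv2.COLOR_RGB2HSV))
    Q,U=ringfit(im,d,i,(.534,-.228),.12,.29,.027)
    k=(((H<8)|(H>172))&(S>110)&(V>50))[U[:,1],U[:,0]]&(Q[:,2]<.18);print(n,"red z",k.sum(),np.percentile(Q[k][:,2],[5,50,95,99]).round(4) if k.any() else 0)
    b=((H>105)&(H<130)&(S>120))[U[:,1],U[:,0]]&(Q[:,2]>.16);print("blue z",b.sum(),np.percentile(Q[b][:,2],[1,50,97]).round(4))
    cv2.imwrite(f"pics/c_{n}.png",(cv2.resize(im[150:280,340:470],None,fx=4,fy=4,interpolation=cv2.INTER_CUBIC) if n=="side" else im)[...,::-1])
E
python3 c.py
```

```text
20.925 [ 0.5328 -0.2267  0.1857] [-0.45 -0.4   0.42]
wrist red z 1001 [0.153  0.1667 0.1683 0.1708]
blue z 5250 [0.1784 0.2145 0.2202]
side red z 93 [0.15   0.162  0.1683 0.1706]
blue z 167 [0.1777 0.2041 0.2212]
```

View pics/c_side.png

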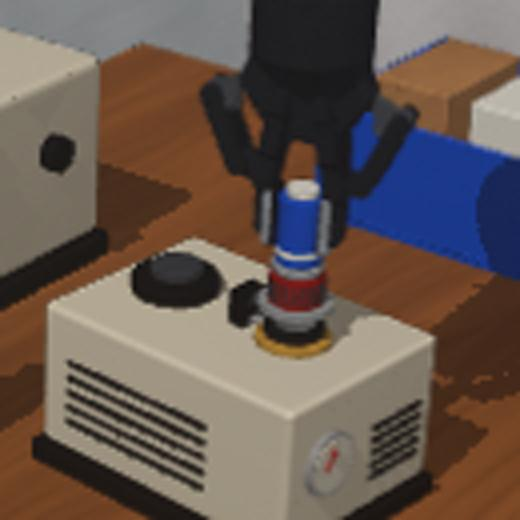

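The sleeve has sprung forward (red top back at 0.167) and the collar is seated to within about 1 mm. I'll press gently until the collar rests on the mouth.

Request:
{"fn": "move_arm", "kwargs": {"deltas": [[[0,0,0],[0,0,-0.005],1],[[0,0,0],[0,0,-0.005],1]]}}

```text
time: 21.28
tool_pos: [0.5328, -0.2267, 0.1855]
tcp_rot: [1.916, 2.49, 0.0]
wrist_force: [0.6, -0.9, 1.2]
width: 0.34
```

Request:
{"fn": "move_arm", "kwargs": {"deltas": [[[0,0,0],[0,0,-0.005],1],[[0,0,0],[0,0,-0.005],1]]}}

```text
time: 21.52
tool_pos: [0.5329, -0.2268, 0.1854]
tcp_rot: [1.915, 2.489, 0.0]
wrist_force: [-1.8, 0.8, 5.0]
width: 0.334
```

It stalls with the force rising, so the collar is resting on the mouth. Light tug to confirm the lock.

Request:
{"fn": "move_arm", "kwargs": {"deltas": [[[0,0,0],[0,0,0.01],1],[[0,0,0],[0,0,0.02],1],[[0,0,0],[0,0,0.025],1],[[0,0,0],[0,0,0.025],1]]}}

```text
time: 22.02
tool_pos: [0.5327, -0.2267, 0.1871]
tcp_rot: [-1.916, -2.49, -0.0]
wrist_force: [1.3, -0.0, 0.8]
width: 0.337
```

Request:
{"fn": "move_arm", "kwargs": {"deltas": [[[0,0,0],[0,0,0.01],1],[[0,0,0],[0,0,0.01],1]]}}

```text
time: 22.28
tool_pos: [0.5325, -0.2266, 0.1879]
tcp_rot: [-1.915, -2.489, 0.0]
wrist_force: [1.1, -1.2, -1.5]
width: 0.344
```

Request:
{"fn": "move_arm", "kwargs": {"deltas": [[[0,0,0],[0,0,0.005],1],[[0,0,0],[0,0,0.005],1]]}}

```text
time: 22.52
tool_pos: [0.5325, -0.2266, 0.1879]
tcp_rot: [-1.915, -2.489, 0.0]
wrist_force: [3.5, 0.5, -6.5]
width: 0.345
```

Locked: the tug is resisted at 6.5 N with no movement. I'll seat it again, then release.

Request:
{"fn": "move_arm", "kwargs": {"deltas": [[[0,0,0],[0,0,-0.01],1],[[0,0,0],[0,0,-0.02],1],[[0,0,0],[0,0,-0.03],1],[[0,0,0],[0,0,-0.035],1],[[0,0,0],[0,0,-0.035],1]]}}

```text
time: 23.15
tool_pos: [0.5326, -0.2267, 0.1855]
tcp_rot: [-1.916, -2.49, 0.0]
wrist_force: [-1.0, 0.1, 0.8]
width: 0.34
```

Request:
{"fn": "move_arm", "kwargs": {"deltas": [[[0,0,0],[0,0,0],0.2],[[0,0,0],[0,0,0],0],[[0,0,0],[0,0,0],-0.3],[[0,0,0],[0,0,0],-0.5],[[0,0,0],[0,0,0],-0.5]]}}

```text
time: 23.78
tool_pos: [0.5327, -0.2267, 0.1853]
tcp_rot: [1.916, 2.49, -0.0]
wrist_force: [-0.5, 0.1, -0.6]
width: 0.749
```

Request:
{"fn": "move_arm", "kwargs": {"deltas": [[[0,0,0],[0,0,0.1],-0.5],[[0,0,0],[0,0,0.4],-0.5],[[0,0,0],[0,0,0.8],-0.5],[[0,0,0],[0,0,1],-0.5],[[0,0,0],[0,0,1],-0.5],[[0,0,0],[0,0,1],-0.5]]}}

```text
time: 24.52
tool_pos: [0.532, -0.2263, 0.2837]
tcp_rot: [-1.914, -2.488, 0.001]
wrist_force: [-0.2, -0.2, 0.4]
width: 0.752
```

```bash
python3 c.py
```

```text
24.525 [ 0.532  -0.2263  0.2837] [-0.18 -0.19  0.45]
wrist red z 371 [0.1552 0.1671 0.1685 0.1702]
blue z 1448 [0.1911 0.2206 0.2224]
side red z 96 [0.1501 0.162  0.1695 0.1702]
blue z 183 [0.178  0.2056 0.2225]
```

View pics/c_wrist.png

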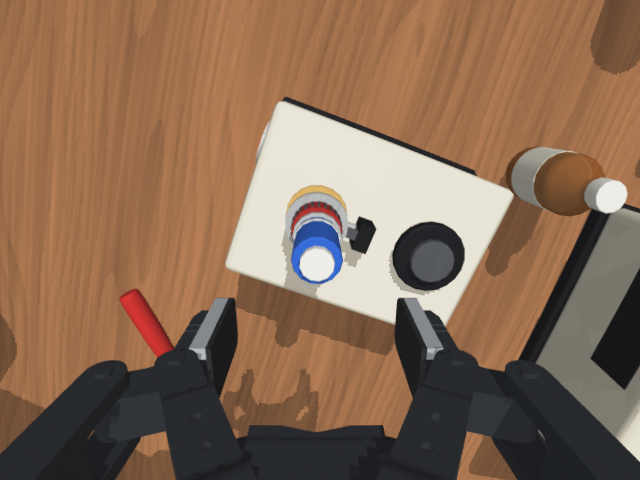

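The filter stands in the coupler at (317,250) with the sleeve forward and the gripper clear of it. Handing in.

```bash
python3 -c "
from h import *
order.finish_job()"
```

```text
the job is handed in; nothing more can be done
```

The blue filter is locked in the coupler and the job is handed in, after about 24.5 s of the 58 s allowed.

**What I did**
- I felt for the sleeve's flange with the fingertips and pushed it down about 11 mm with 7–9 N. I then let go, and depth readings showed the sleeve staying back.
- I took the blue filter by its barrel and lowered it into the mouth, which I measured at about z = 0.1695. It met about 3 N at the poppet, and the sleeve then sprang forward.
- I pressed at about 5 N until it stalled with the collar on the mouth.

**Checks**
- **Lock:** a light tug moved it about 2.5 mm, then it held at 6.5 N. I pushed it home again before opening the gripper.
- **After release:** the sleeve was fully forward (red top 0.167–0.168) and the filter upright, with the gripper clear. The barrel's top read 1–2 mm higher than when pressed down, which I take to be the poppet lifting the filter within the play in the jaws. It is held by the jaws rather than resting hard on the mouth.
- **Other objects:** the orange and green filters had not moved when I lifted the blue one out. I saw nothing else disturbed, but took no final overview picture of the whole table.

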